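# Load the orbital shaker's bottle clamps

### The arm

A 6-joint arm with a two-finger parallel gripper is mounted at the origin on a cart in front of the work surface, level with it; the furniture and walls round the work are solid. World frame = base frame: x ahead of the robot, y to its left, z up, the work surface at z = 0. Lengths are in m, angles in degrees, forces in N, time in s.
With the tool pointing down it reaches from about 0.325 to 0.85 m from the base axis. Payload 15.5 kg.
Tool frame: the origin (TCP) lies at the very end of the fingers, on their centre line; the grasp point (between the pads) lies arm.grip_depth behind it (arm.grip_depth is the distance from the TCP to the grasp point, in m); z points along the fingers, y is the line along which they close (so a half turn about z gives the same grasp; the last joint's range is limited). The gripper opens to 91 mm and grips with 3 to 60 N. Pads are 32 mm wide; open, the fingers measure 118 mm over their backs; the gripper's body (76 mm by 178 mm) begins 60 mm behind the grasp point.
Start: joints at [63.627, 28.281, 77.091, -0, 74.628, -5.472], TCP at [0.223, 0.584, 0.214] pointing down, gripper open.
Joint ranges: [-166.48, 166.48], [-47.26, 123.95], [12.59, 153.08], [-70.14, 250.14], [6.76, 159.57], [-176.63, 176.63]. Speed limits (degrees/s): [108.29, 108.29, 147.25, 172.46, 172.46, 172.46].

### API

Orientations are given as a 3x3 rotation matrix whose columns are the frame's x, y, z axes.
In Python, from rig import arm gives the robot as it stands. Calls block until the motion is done:
- arm.move_to(position, orientation): joint-space move of the TCP to a pose.
- arm.move_l(position, orientation=None, feed=0.15): straight line of the TCP; orientation=None keeps the orientation; feed is the mean speed in m/s.
- arm.move_joints(angles): joint-space move.
- arm.grip(opening): finger opening in m; the grip force is fixed at half the most; returns when the fingers have stopped.
- arm.sleep(seconds).
- arm.solve_ik(position, orientation): joint angles nearest the present ones, or None.
- arm.snapshot(name): name is "scene" or "top" or "wrist"; returns the picture (384x512x3 uint8, red, green, blue); there is no depth.
- arm.get_calibration(name): a dict with "intrinsics" (3x3 intrinsics, pixels), "cam_to_world" (4x4, takes a point from camera to world coordinates). Camera axes: x right, y down, z forward; pixel columns grow to the right and rows downward; lengths in m; the calibration is good to about 2 mm. A picture is of the moment at which its call begins: read the wrist's pose just before it. get_calibration takes no time and is no camera call; for the wrist camera it gives the pose at the moment of the call.
A pose or a line that the arm cannot do raises arm.Unreachable and nothing moves.
- arm.sign_off(): hands the job in; it is judged then, once.
Readings, each from a call of its own:
- arm.current_t(): time.
- arm.current_joint_positions(): joint angles.
- arm.current_dq(): joint speeds.
- arm.current_tau(): joint torques, N m.
- arm.current_ee_pos(): TCP position.
- arm.current_tool_rot(): TCP orientation.
- arm.current_force(): force on the tool from outside, world axes, zero at the start.
- arm.current_torque(): the same for the moment, N m.
- arm.current_width(): finger opening in m.
- arm.current_grasp_force(): force on a finger pad.
Only numpy, scipy, OpenCV 4.12 (cv2) and the standard library are available. Lean on these libraries where they do the work, as an engineer would, in place of code of your own. Each camera call takes 0.05 s, during which the arm holds its last target. There are 200 camera calls.

### The job

Load the shaker for a run: stand each of the four closed vessels (the big brown bottle, the mid-sized white bottle, the small bottle and the narrow sample pot) in the clamp made for its diameter, the closest fit, so that none rattles about in too wide a clamp. Keep them upright, lower each one between the arms until its foot is on the clamp's base before you let go, and leave all four standing free in their clamps.

Things in the scene. Friction and masses are not known exactly. Their poses are not given: they have to be found in the camera images.
- amber_bottle: big brown reagent bottle with black cap, loose, upright: body 63 mm diameter and straight up to 97 mm, cap 38 mm diameter, 132 mm tall overall, about 0.33 kg. Origin: centre of its underside; z up. Round: yaw does not matter. Its clamp is clamp_69.
- diluent_bottle: mid-sized white reagent bottle with orange cap, loose, upright: body 54 mm diameter and straight up to 96 mm, cap 33 mm diameter, 131 mm tall overall, about 0.27 kg. Origin: centre of its underside; z up. Round. Its clamp is clamp_60.
- stain_bottle: small squat white bottle with red cap, loose, upright: body 37 mm diameter and straight up to 50 mm, cap 29 mm diameter above that, 82 mm tall overall, about 0.1 kg. Origin: centre of its underside; z up. Round. Its clamp is clamp_43.
- sample_pot: narrow white sample pot with a bare aluminium screw cap, loose, upright: body 28 mm diameter and straight up to 64 mm, cap 25 mm diameter from 68 mm up, 85 mm tall overall, about 0.045 kg. Origin: centre of its underside; z up. Round. Its clamp is clamp_34.
- clamp_69: stainless clamp for the 63 mm brown bottle (the largest clamp): base disc 3 mm thick, four upright steel arms around it, 69 mm clear between facing arms, the arms' tips flared out, inside, to 79 mm across; 42 mm tall overall. Fixed on the shaker platform. Origin: centre of the base disc's underside; z up. A seated vessel's foot stands 3 mm above this origin.
- clamp_60: stainless clamp for the 54 mm white bottle (the second largest): base disc 3 mm thick, four upright steel arms around it, 60 mm clear between facing arms, the arms' tips flared out, inside, to 70 mm across; 42 mm tall overall. Fixed on the shaker platform. Origin: centre of the base disc's underside; z up. A seated vessel's foot stands 3 mm above this origin.
- clamp_43: stainless clamp for the 37 mm small bottle (the second smallest bore, the lowest): base disc 3 mm thick, four upright steel arms around it, 43 mm clear between facing arms, the arms' tips flared out, inside, to 53 mm across; 22 mm tall overall. Fixed on the shaker platform. Origin: centre of the base disc's underside; z up. A seated vessel's foot stands 3 mm above this origin.
- clamp_34: stainless clamp for the 28 mm sample pot (the narrowest): base disc 3 mm thick, four upright steel arms around it, 34 mm clear between facing arms, the arms' tips flared out, inside, to 44 mm across; 26 mm tall overall. Fixed on the shaker platform. Origin: centre of the base disc's underside; z up. A seated vessel's foot stands 3 mm above this origin.
- shaker: low orbital shaker, fixed, switched off: white housing under a square-cornered aluminium platform, 260 mm square, whose top is 60 mm above the bench. Origin: on the bench under the platform's centre; x away from its control panel. The four clamps stand on the platform, neighbours 110 to 145 mm apart between centres.
Not all that is in view belongs to the job. What is shaped like the stain_bottle but orange is not meant.

How it is judged:
By the outcome, as a careful person would: the job done as asked, in the order asked, and still so for the second after the job is handed in, with the robot touching nothing.
It also fails if it takes over 109 s, if anything falls off the work surface, if the arm or the gripper's body presses on something with over 40 N, if the wrist force passes 120 N, or if a joint passes its speed limit or range.

## Working session

There is one attempt and no reset: what is moved stays moved. The work goes in short steps, each a Python script; the robot and the scene stay as the last script left them, time stands still between calls to the robot, and variables do not carry over. Pictures are saved under pics/ and viewed, at most 14 in all, crops included, and the job is handed in when it is done.

```bash
ls; mkdir -p pics; python3 - <<'E'
from rig import arm
import cv2,numpy as np
np.set_printoptions(precision=4,suppress=True)
for n in("scene","top"):
    c=arm.get_calibration(n);print(n,c["intrinsics"],c["cam_to_world"])
    im=arm.snapshot(n)[:,:,::-1];cv2.imwrite(f"pics/{n}0.png",im)
c=arm.get_calibration("wrist");print(c)
cv2.imwrite("pics/wrist0.png",arm.snapshot("wrist")[:,:,::-1])
print(arm.grip_depth,arm.current_t(),arm.current_tool_rot())
E
```

```text
pics
scene [[365.0833   0.     256.9451]
 [  0.     365.0833 187.9617]
 [  0.       0.       1.    ]] [[ 0.7693 -0.389   0.5068  0.0976]
 [-0.6388 -0.466   0.6121 -0.5019]
 [-0.0019 -0.7947 -0.607   0.5814]
 [ 0.      0.      0.      1.    ]]
top [[392.7799   0.     252.9724]
 [  0.     392.7799 188.2278]
 [  0.       0.       1.    ]] [[-0.0233 -0.9951  0.0961  0.4626]
 [-0.9997  0.0225 -0.0089  0.0455]
 [ 0.0066 -0.0962 -0.9953  1.0023]
 [ 0.      0.      0.      1.    ]]
{'intrinsics': array([[306.0967,   0.    , 260.9399],
       [  0.    , 306.0967, 188.1362],
       [  0.    ,   0.    ,   1.    ]]), 'cam_to_world': array([[ 0.3579,  0.8977,  0.257 ,  0.1511],
       [ 0.9338, -0.3441, -0.0985,  0.6114],
       [-0.    ,  0.2752, -0.9614,  0.3831],
       [ 0.    ,  0.    ,  0.    ,  1.    ]])}
0.0188 0.15 [[-0.9342  0.3567 -0.0004]
 [ 0.3567  0.9342 -0.0008]
 [ 0.0001 -0.0009 -1.    ]]
```

View pics/scene0.png

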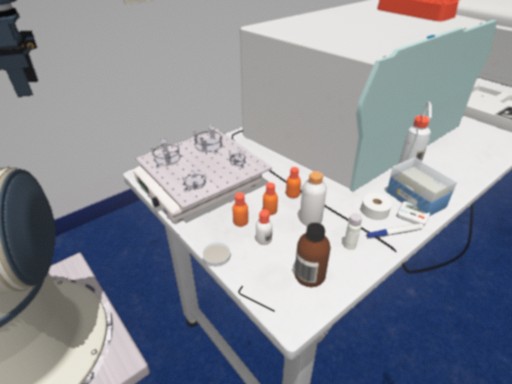

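View pics/top0.png

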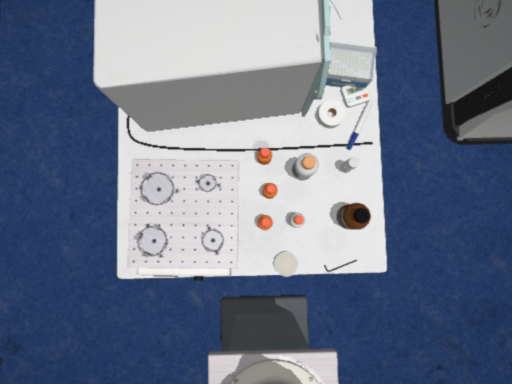

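The top view shows the shaker at left, with clamps at about (157,188), (208,183), (152,241) and (213,240). The vessels are amber (356,216), diluent (307,165) and pot (352,163). Red-capped candidates are the bottles at (264,155), (270,190), (265,222) and (298,220). Only (298,220) has a white body, so I'll check it in an enlarged crop.

```bash
cat > h.py <<'E'
import numpy as np,cv2
from rig import arm
np.set_printoptions(precision=4,suppress=True)
def ray(c,uv,z):
    K,T=c["intrinsics"],c["cam_to_world"]
    d=T[:3,:3]@np.linalg.solve(K,[uv[0],uv[1],1]);o=T[:3,3]
    return o+d*(z-o[2])/d[2]
def proj(c,p):
    T=c["cam_to_world"];q=c["intrinsics"]@(T[:3,:3].T@(np.asarray(p)-T[:3,3]));return q[:2]/q[2]
E
python3 - <<'E'
from h import *
t=cv2.imread("pics/top0.png");s=cv2.imread("pics/scene0.png")
a=cv2.resize(t[145:275,125:385],None,fx=3,fy=3,interpolation=cv2.INTER_CUBIC)
b=cv2.resize(s[155:290,225:375],None,fx=2.6,fy=2.6,interpolation=cv2.INTER_CUBIC)
o=s[120:215,125:275];o=cv2.resize(o,None,fx=2.6,fy=2.6,interpolation=cv2.INTER_CUBIC)
w=np.zeros((a.shape[0]+0,780,3),np.uint8);w[:]=a
cv2.imwrite("pics/a.png",w)
m=np.zeros((351,780,3),np.uint8);m[:o.shape[0],:390]=o[:,:390];m[:,390:]=b[:351,:390];cv2.imwrite("pics/b.png",m)
c=arm.get_calibration("top");cs=arm.get_calibration("scene")
for n,uv,z in[("amber",(362,215),.132),("dil",(308.5,162.5),.131),("stain",(298.5,220.5),.082),("pot",(353.5,161.5),.085),("A",(158,188.5),.063),("B",(208,183),.063),("C",(153,241),.063),("D",(213,240.5),.063)]:
    p=ray(c,uv,z);print(n,p,np.hypot(*p[:2]),proj(cs,p))
E
```

```text
amber [ 0.4815 -0.2024  0.132 ] 0.5223374216570578 [315.7924 226.2237]
dil [ 0.6019 -0.0882  0.131 ] 0.6083073281546889 [315.0819 173.4949]
stain [ 0.4732 -0.0673  0.082 ] 0.4780062799985187 [262.8712 211.1397]
pot [ 0.6093 -0.2019  0.085 ] 0.6418471403042939 [356.4997 215.2704]
A [0.5577 0.2649 0.063 ] 0.6174505874481151 [208.5481 143.3287]
B [0.5683 0.1449 0.063 ] 0.5864985984341483 [237.6827 160.0508]
C [0.4331 0.2767 0.063 ] 0.5139491546626808 [166.4477 157.0513]
D [0.4309 0.1348 0.063 ] 0.4515122111206324 [194.5428 181.9431]
```

View pics/a.png

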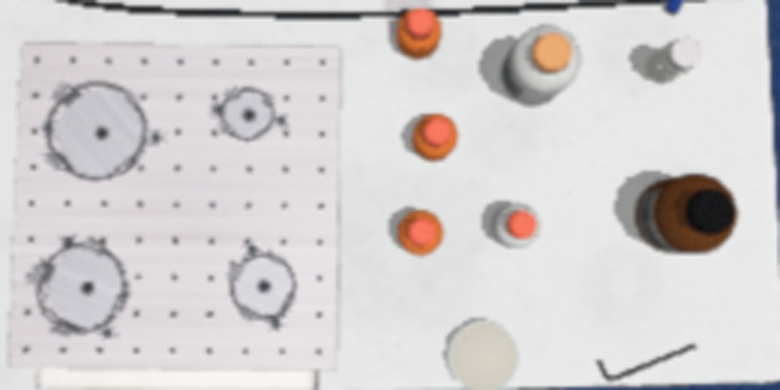

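View pics/b.png

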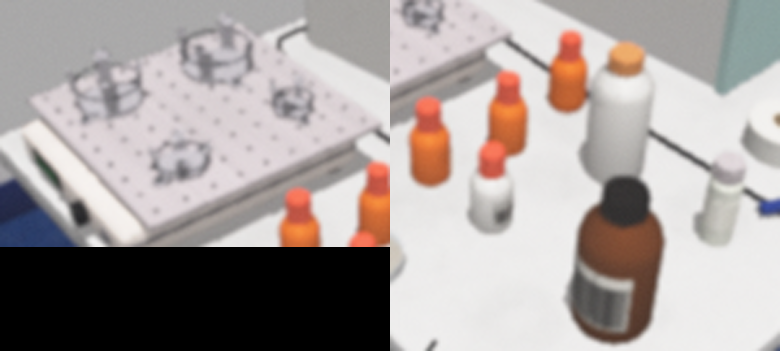

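The stain bottle is the white-bodied one, at top (298,220) and crop (520,225). The other three red caps sit on orange bodies. Clamp disc sizes rank A (158,188) as clamp_69, C (153,241) as clamp_60, D (213,240) as clamp_43 and B (208,183) as clamp_34. Next I'll survey with the wrist camera to refine positions.

```bash
python3 - <<'E'
from h import *
import pickle
R=np.diag([-1.,1,-1]);out={}
for n,p in[("wc",(.47,.205,.26)),("wv",(.50,-.135,.27))]:
    arm.move_to(np.array(p),R);arm.sleep(.2)
    out[n]=arm.get_calibration("wrist");im=arm.snapshot("wrist")[:,:,::-1]
    cv2.imwrite(f"pics/{n}_raw.png",im);print(n,arm.current_t(),arm.current_ee_pos())
    cv2.imwrite(f"pics/{n}.png",cv2.resize(im,(768,576),interpolation=cv2.INTER_CUBIC))
out["top"]=arm.get_calibration("top");pickle.dump(out,open("cal.pkl","wb"))
pts=dict(amber=(.4815,-.2024,.132),dil=(.6019,-.0882,.131),stain=(.4732,-.0673,.082),pot=(.6093,-.2019,.085))
cl=dict(A=(.5577,.2649,.063),B=(.5683,.1449,.063),C=(.4331,.2767,.063),D=(.4309,.1348,.063))
for n,d in(("wc",cl),("wv",pts)):
    for k,p in d.items():print(n,k,proj(out[n],p),1.5*proj(out[n],p))
E
```

```text
wc 2.0667 [0.4699 0.2055 0.2599]
wv 3.6083 [ 0.5002 -0.1342  0.27  ]
wc A [306.4941 232.2344] [459.7412 348.3516]
wc B [214.4985 239.7677] [321.7478 359.6515]
wc C [320.6927 135.5354] [481.039 203.303]
wc D [201.0872 133.7207] [301.6308 200.5811]
wv amber [193.754  159.7949] [290.631  239.6924]
wv dil [301.4174 264.7307] [452.1261 397.096 ]
wv stain [317.9602 144.7937] [476.9403 217.1906]
wv pot [207.8616 251.3857] [311.7925 377.0786]
```

View pics/wc.png

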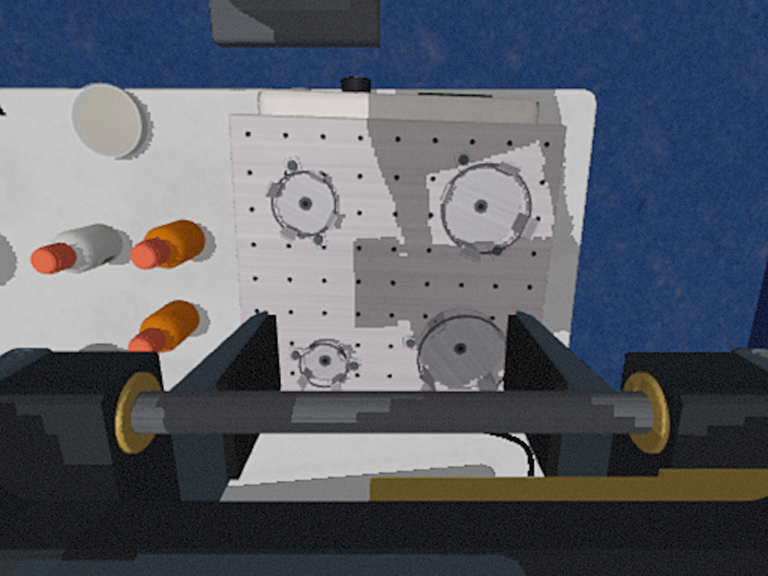

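View pics/wv.png

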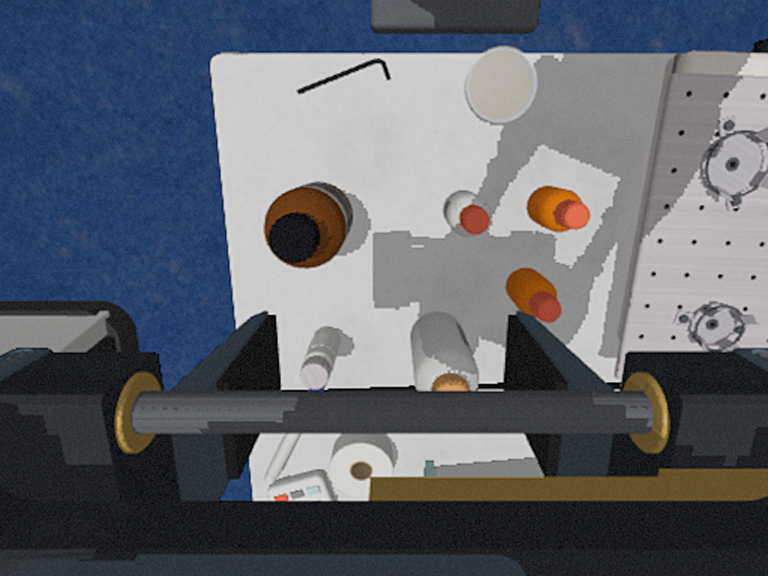

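The wrist views show the clamp hubs at (305,204) D, (481,206) C, (460,349) A and (325,361) B. The caps are at amber (294,239), stain (474,219) and pot (316,375), all within about 3 mm of the top-view predictions. I'll get centroids by mask in both views.

```bash
python3 - <<'E'
from h import *
import pickle
C=pickle.load(open("cal.pkl","rb"))
I={"top":cv2.imread("pics/top0.png"),"wc":cv2.imread("pics/wc_raw.png"),"wv":cv2.imread("pics/wv_raw.png")}
def dark(im,uv,r=4):
    u,v=np.round(uv).astype(int);g=cv2.cvtColor(im,6)[v-r:v+r+1,u-r:u+r+1].astype(float)
    w=np.clip(np.median(g)-15-g,0,None);yy,xx=np.mgrid[v-r:v+r+1,u-r:u+r+1]
    return (xx*w).sum()/w.sum(),(yy*w).sum()/w.sum()
hub=dict(A=((158.7,189.3),(306.5,232.5)),B=((207.8,183.2),(216.7,240.5)),C=((154,241),(320.7,137.3)),D=((212.8,240.2),(203.3,136)))
for k,(a,b) in hub.items():
    p=dark(I["top"],a);q=dark(I["wc"],b)
    print(k,np.array(p),np.array(q),"top",ray(C["top"],p,.064)[:2],"wrist",ray(C["wc"],q,.064)[:2])
def cap(im,uv,f,r):
    u,v=np.round(uv).astype(int);P=im[v-r:v+r+1,u-r:u+r+1].astype(int);m=f(P[...,0],P[...,1],P[...,2]).astype(np.uint8)
    n,l,s,c=cv2.connectedComponentsWithStats(m);i=1+np.argmax(s[1:,4]);return c[i]+[u-r,v-r],s[i,2:]
F=dict(amber=(lambda b,g,r:r<45,.132,(361.5,215.5),(196,159),.019),dil=(lambda b,g,r:(r-b>60),.131,(309,162),(301,256),0),
 stain=(lambda b,g,r:(r-g>70),.082,(298.5,220),(316,146),0))
for k,(f,z,a,b,_) in F.items():
    for n,uv in(("top",a),("wv",b)):
        c,s=cap(I[n],uv,f,13);print(k,n,c,s,ray(C[n],c,z)[:2])
for n,uv in(("top",(353,162.8)),("wv",(210.5,250.5))):print("pot",n,ray(C[n],uv,.085)[:2])
im=np.hstack([cv2.resize(I["top"][145:181,330:366],(380,380),interpolation=2),cv2.resize(I["wv"][215:265,190:240],(400,380),interpolation=2)]);cv2.imwrite("pics/pot.png",im)
E
```

```text
A [158.4928 188.9261] [306.5837 231.8138] top [0.5566 0.2635] wrist [0.5567 0.2648]
B [207.5696 182.9333] [216.3424 239.9197] top [0.5684 0.1458] wrist [0.568  0.1475]
C [153.7027 240.5302] [320.1288 137.2384] top [0.4342 0.2748] wrist [0.435  0.2759]
D [212.5333 239.9671] [203.1754 135.2632] top [0.4322 0.1358] wrist [0.4326 0.1374]
amber top [360.7735 215.0829] [ 16  15 181] [ 0.4814 -0.1996]
amber wv [195.9957 158.7135] [ 27  27 698] [ 0.4804 -0.2001]
dil top [308.6615 161.9692] [ 13  13 130] [ 0.6031 -0.0887]
dil wv [299.7946 255.4375] [ 25  12 224] [ 0.5902 -0.0904]
stain top [298.6406 219.3594] [ 9  9 64] [ 0.4759 -0.0677]
stain wv [315.9319 145.957 ] [ 19  19 279] [ 0.4746 -0.0696]
pot top [ 0.6062 -0.2006]
pot wv [ 0.608  -0.1985]
```

View pics/pot.png

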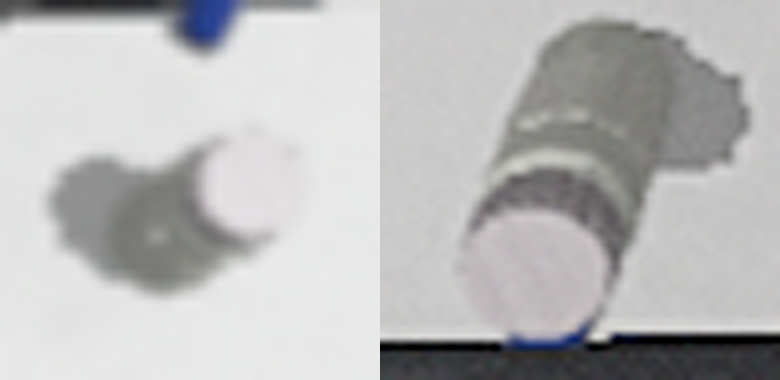

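```bash
cat >> h.py <<'E'
R=np.diag([-1.,1,-1])
CL=dict(A=(.5566,.2642),B=(.5682,.1467),C=(.4346,.2753),D=(.4324,.1366))
def pick(xy,h,op,lift=.15):
    z=h-arm.grip_depth
    arm.grip(op)
    arm.move_to(np.array([*xy,z+.09]),R);arm.move_l(np.array([*xy,z]),feed=.2)
    arm.grip(.0);print("width",arm.current_width(),"F",arm.current_grasp_force(),"t",arm.current_t())
    arm.move_l(np.array([*xy,z+lift]),feed=.25);print("lifted width",arm.current_width())
def hover(c,h,foot=.15):
    arm.move_to(np.array([*CL[c],foot+h-arm.grip_depth]),R);arm.sleep(.2)
    print("hover",arm.current_ee_pos(),"F",arm.current_force(),"t",arm.current_t())
def seat(c,h,op,up=.3):
    z=h-arm.grip_depth;xy=CL[c];f0=arm.current_force()
    arm.move_l(np.array([*xy,z+.108]),feed=.15)
    for f in(.095,.08,.072,.066,.0645,.0635,.0628,.062,.0612,.0604,.0596):
        arm.move_l(np.array([*xy,z+f]),feed=.05);arm.sleep(.1)
        d=arm.current_force()-f0;print(f,d)
        if abs(d[2])>4 or np.hypot(*d[:2])>10:break
    print("at",arm.current_ee_pos())
    return f
def release(c,op,up=.12):
    arm.grip(op);p=arm.current_ee_pos();arm.move_l(np.array([p[0],p[1],p[2]+up]),feed=.2);print("t",arm.current_t())
E
python3 - <<'E'
from h import *
pick((.604,-.089),.08,.08)
hover("C",.08)
cv2.imwrite("pics/d_scene.png",arm.snapshot("scene")[:,:,::-1])
s=arm.snapshot("scene")[:,:,::-1];t=arm.snapshot("top")[:,:,::-1]
w=arm.snapshot("wrist")[:,:,::-1];cv2.imwrite("pics/d.png",np.hstack([cv2.resize(s[60:260,80:280],(400,400)),w[:,56:456]]) if 0 else np.hstack([cv2.resize(s[40:232,100:292],(384,384),interpolation=2),w[:,64:448]]))
E
```

```text
width 0.05403780806222775 F 29.995281100273132 t 5.8333
lifted width 0.053469020968266404
hover [0.4351 0.2748 0.2111] F [ 0.1743 -0.862  -3.1622] t 8.275
```

View pics/d.png

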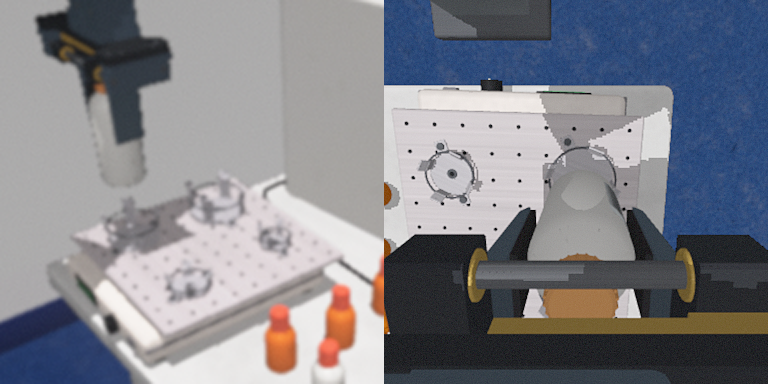

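The white bottle is held upright over clamp_60 (scene crop about (120,170); in the wrist view the body hangs above the ring at (585,170)). Lowering it now, watching the force.

```bash
python3 - <<'E'
from h import *
seat("C",.08,.08)
w=arm.snapshot("wrist")[:,:,::-1];s=arm.snapshot("scene")[:,:,::-1]
cv2.imwrite("pics/e.png",np.hstack([cv2.resize(s[60:188,110:238],(384,384),interpolation=2),w[:,64:448]]))
print(arm.current_t(),arm.current_width())
E
```

```text
0.095 [-0.8822  0.3898 -0.6862]
0.08 [0.0226 0.3304 0.2834]
0.072 [-0.5483  0.2422 -0.0576]
0.066 [-0.0824 -0.352  -1.0737]
0.0645 [-0.6704  0.335  -0.8213]
0.0635 [-0.5714  0.7789  4.36  ]
at [0.4347 0.2754 0.1248]
11.5417 0.053624979553956446
```

View pics/e.png

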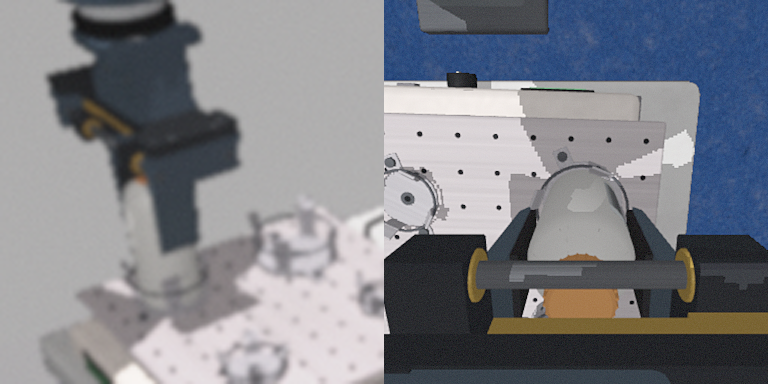

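The bottle is inside the ring with its foot on the base: contact came at 63.5 mm with no side force. Releasing it and fetching the pot. The same check will stop me if a foot lands too high.

```bash
python3 - <<'E'
from h import *
release("C",.08,.13)
pick((.608,-.2005),.048,.06)
assert abs(arm.current_width()-.028)<.003
hover("B",.048)
f=seat("B",.048,.06)
if f<.065:
    release("B",.05,.13)
    pick((.4755,-.0688),.042,.06)
    assert abs(arm.current_width()-.037)<.003
    hover("D",.042);f=seat("D",.042,.06)
E
```

```text
t 12.9333
width 0.027534505953391283 F 30.00102217658423 t 16.5417
lifted width 0.027377302924360747
hover [0.5686 0.1458 0.1791] F [-0.5705  0.7916 -0.6728] t 18.8083
0.095 [ 0.99   -1.3456  0.2969]
0.08 [ 1.8373 -0.5786  0.5828]
0.072 [ 1.0029 -0.6296  0.2178]
0.066 [ 1.6244 -0.9307 -0.2225]
0.0645 [ 0.5367 -0.2459  0.9535]
0.0635 [-1.1981 -1.236  -0.6671]
0.0628 [-2.8429 -1.5821  9.7028]
at [0.5683 0.1467 0.0926]
t 23.4667
width 0.03621122205744712 F 30.00266343355179 t 25.9417
lifted width 0.03643815619651802
hover [0.4328 0.1356 0.173 ] F [ 0.0327 -0.6762 -0.6384] t 27.7417
0.095 [ 0.3166  0.6676 -1.0227]
0.08 [0.4557 0.661  0.1847]
0.072 [-0.0614  1.1012 -0.1196]
0.066 [ 0.0661  1.0675 -0.3786]
0.0645 [ 0.9199 -0.0527 -0.2673]
0.0635 [-1.3551  0.2639  6.8576]
at [0.4325 0.1366 0.0869]
```

Both small vessels came to rest at base height. Releasing the stain bottle and bringing the amber bottle over high, then checking.

```bash
python3 - <<'E'
from h import *
release("D",.05,.13)
pick((.482,-.202),.08,.085,.2)
hover("A",.08,.2)
s=arm.snapshot("scene")[:,:,::-1];w=arm.snapshot("wrist")[:,:,::-1]
cv2.imwrite("pics/f.png",np.hstack([cv2.resize(s[60:252,110:302],(384,384),interpolation=2),w[:,64:448]]))
E
```

```text
t 31.9333
width 0.06271875886128325 F 30.001232028007507 t 35.0167
lifted width 0.06235568638475729
hover [0.5569 0.2634 0.2613] F [ 0.1539  0.9474 -4.3381] t 37.8917
```

View pics/f.png

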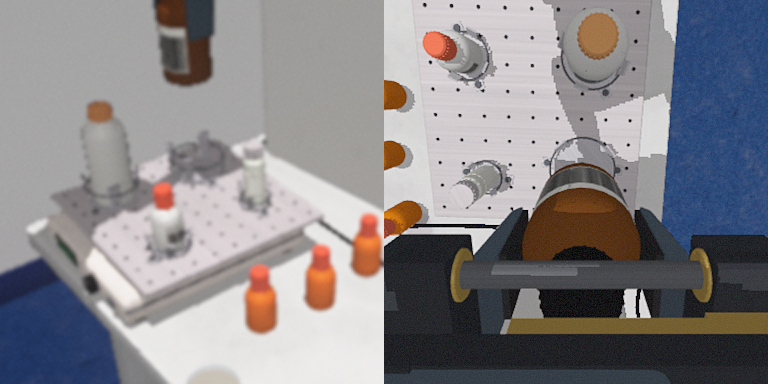

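The three placed vessels stand upright in their clamps, at wrist (600,50), (455,55) and (480,185). The amber bottle hangs over its ring at (585,155). Seating it now.

```bash
python3 - <<'E'
from h import *
f=seat("A",.08,.08)
if f<.065:
    release("A",.082,.15)
    arm.move_to(np.array([.45,0,.33]),R);arm.sleep(.5)
    s=arm.snapshot("scene")[:,:,::-1];t=arm.snapshot("top")[:,:,::-1]
    cv2.imwrite("pics/g.png",np.hstack([cv2.resize(s[80:208,120:290],(398,300),interpolation=2),cv2.resize(t[150:275,120:280],(384,300),interpolation=2)]))
    print(arm.current_t(),arm.current_force())
E
```

```text
0.095 [ 0.3352 -1.586   0.1176]
0.08 [ 0.2351 -0.538  -0.6494]
0.072 [ 0.1371 -0.4108 -0.3115]
0.066 [ 0.1798 -0.9035 -0.4376]
0.0645 [ 0.0899 -1.0872 -0.0785]
0.0635 [-0.4489 -2.255   7.2515]
at [0.5568 0.2642 0.125 ]
t 42.6917
44.4083 [-0.3135  0.3623 -0.0409]
```

View pics/g.png

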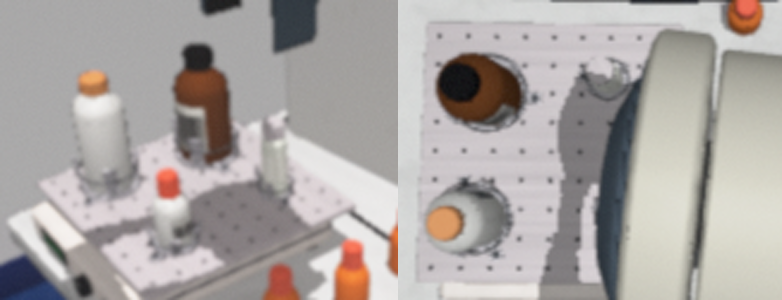

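All four vessels stand upright and free in their clamps: in the scene crop, amber (200,100), diluent (103,130), pot (273,160) and stain (170,215). The gripper is clear of everything.

```bash
python3 -c "
from rig import arm
print(arm.sign_off())"
```

```text
the job is handed in; nothing more can be done
None
```

The job is handed in at about 44 s: all four vessels were lowered until their feet met the clamp bases, and all stand upright and free in their matching clamps.

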